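# Clamp the sample block in the cam fixture

### The arm

A 6-joint arm with a two-finger parallel gripper is mounted at the origin on the work surface. World frame = base frame: x ahead of the robot, y to its left, z up, the work surface at z = 0. Lengths are in m, angles in rad, forces in N, time in s.
With the tool pointing down it reaches from about 0.4 to 0.825 m from the base axis. Payload 7 kg.
Tool frame: the origin (TCP) lies midway between the tips of the shut fingers; the grasp point (between the pads) lies 19 mm behind it; z points along the fingers, y is the line along which they close (so a half turn about z gives the same grasp; the last joint's range is limited). The gripper opens to 88 mm and grips with 3 to 60 N. Pads are 19 mm wide; open, the fingers measure 130 mm over their backs; the gripper's body (78 mm by 193 mm) begins 47 mm behind the grasp point.
Start: joints at [-0.974, 0.359, 0.012, 0, -1.224, -0.288], TCP at [0.205, -0.643, 0.227] pointing down, gripper open.
Joint ranges: [-3.07, 3.07], [-1.43, 2.12], [-1.02, 1.25], [-3.03, 1.67], [-3.05, -0], [-3.03, 3.03]. Speed limits (rad/s): [2.39, 2.39, 3.01, 3.14, 3.14, 3.14].

### API

Orientations are given as [roll, pitch, yaw] about the fixed x, y, z axes, in that order (R = Rz(yaw) Ry(pitch) Rx(roll)).
In Python, from station import telemetry, eyes, ticket, recognise, trace gives the robot as it stands. The module is installed in compiled form; this text tells all that it offers.
- The arm moves only by the tool servo_tool, never from a script. Its argument "series" is a list that holds one entry, the list of rows, each a list of 4 numbers: the shift along the tool's x, y, z in mm, then the turn about the tool's z in rad. In form: [[[x, y, z, roll], ...]]. A call has exactly 10 rows; each row shifts and turns the commanded pose from where the row before left it, along the tool's axes as they then stand; what a row does not reach is not made up. A row lasts 1/12 s, in which the tool goes at most 41.7 mm and 7.16 degrees, less where a joint would pass 70% of its speed; a pose out of reach is approached as far as the arm can. A call is refused whole if a number of a shift passes 41.7 or a number of a turn 0.125, either way. A call with a gripper value outside its range is refused whole. "claw" is the gripper's target within -1 to 1 (shut at 1, half-way at 0, fully open at -1), set as the call begins (left out, the last holds). The fingers move at their own pace and stop on an object; "grip_force" is the grip in N (left out, the last holds). Time passes only in rows, so rows that do not move let the fingers close, or fill a call up. It gives the time, the measured TCP pose, the force, the opening and the grip force at its end, in the units of the state.
- telemetry.get_state(): the state, without advancing time (a new reading comes with each control period).
- eyes.grab_frame(name): name is "side" or "top"; returns the picture (400x640x3 uint8, red, green, blue); there is no depth.
- eyes.calibration(name): a dict with "mtx" (3x3 intrinsics, pixels), "k1" (the pictures are not rectified: a ray, as slopes to the right and down, at radius r is drawn at 1 + k1 r^2 times it, then the intrinsics apply), "rvec" (rotation vector, rad) and "tvec" (3), from world to camera coordinates, as OpenCV has them. Camera axes: x right, y down, z forward; pixel columns grow to the right and rows downward; lengths in m; the calibration is good to about 2 mm. A picture is of the moment at which its call begins. calibration takes no time and is no camera call.
- ticket.job_done(): hands the job in; it is judged then, once.
Trained networks look in the newest picture that a camera, given by its name, has taken for a name from the list of things; names that differ only in an ending like _2 or _b are one class to them, and where a whole thing is asked for, a point or a joint stands for the part that bears it (a point fixed in the world has none). Each returns a list of dicts, best first, with "conf" (0 to 1); they miss things now and then, are a little off and sometimes report something else, mostly with a low value. They report only what shows in the picture. A call takes as long as a camera call. They do not tell look-alikes from the thing itself.
- recognise(camera, name): "position" ([x, y, z] in m, in world coordinates, good to about 4 mm: the middle of the surface that is visible of it).
- trace(camera, name): "mask" (400x640 bool, what is visible of it).
The state is a dict: "t": time; "q": joint angles; "qd": joint speeds; "joint_efforts": joint torques, N m; "eef_pos": TCP position; "ee_rot": TCP orientation; "force": force on the tool from outside, world axes, zero at the start; "moment": the same for the moment, N m; "width": finger opening in m; "gripper_force": force on a finger pad.
Only numpy, scipy, OpenCV 4.12 (cv2) and the standard library are available. Lean on these libraries where they do the work, as an engineer would, in place of code of your own. Each camera call takes 0.05 s, during which the arm holds its last target. There are 200 camera calls.

### The job

Take the aluminium sample block with the two blue stripes out of the rack and stand it in the nest of the clamping fixture, with the cam swung back far enough to let it in. Then, with the block let go in the nest, swing the cam's red-knobbed handle until the cam's high point (red mark) faces the sprung follower squarely and the orange pad presses the block against the green stop. Leave the other two blocks, the mouse, bottle, case, cup and brush where they are, and never tip the sample over.

Things in the scene. Friction and masses are not known exactly. Their poses are not given: they have to be found in the camera images.
- sample_mid (a point): Centre of the loose aluminium sample block, 62 (its x) by 36 (its y) by 70 high (its z), about 0.4 kg, dark bore and two blue stripes on top. Stands in one of the rack's three slots, which one varies. In the rack only its 36 wide end faces are free (grip across 62); in the nest stop and pad cover these, so only its long sides are free (grip across 36): regrasp it on the bench between.
- rack: Fixed white three-slot rack; origin under its centre at the bench top. Base 88 (x) by 157 (y) by 8 thick; blocks stand on it, long side along the rack's x. Slots at y = -49, 0, +49, each 39 wide, between four walls 10 thick, 58 long in x, reaching 82 above the bench. Lips at x = +-33.5 to +-38.5, tops 18 above the bench, close the slot ends: lift blocks out.
- spare_a_mid (a point): Centre of a bystander block, all brass, same size as the sample, in another slot of the rack. Leave alone.
- spare_b_mid (a point): Centre of a bystander block, grey plastic with yellow stripes, same size as the sample, in another slot of the rack. Leave alone.
- fixture: Fixed clamping fixture; origin at the bench top under the centre of its base plate, 210 (x) by 120 (y) by 12 thick. Its x runs from the cam to the stop: brass cam axis at x = -60, dark guide block at -15 to 1 (top 50 above the bench), sprung follower with orange pad, nest, then the green stop: face at x = 86, 12 thick, 50 wide, reaching 92 above the bench.
- nest (a point): Point on the fixture's base plate (12 above the bench) under the centre of the clamped block; at fixture x = 55, y = 0; axes those of the fixture. The block stands here with its 62 length along x, either way round, between two low rails: inner faces at y = +-20, 44 long, 6 thick, tops 22 above the bench (2 mm play each side).
- cam (a joint): Cam angle, rad. 0: high point (red mark) faces the follower, handle points along the fixture's -x. Growing values turn it counterclockwise from above and draw the pad back; the handle points to fixture angle pi + value. Stops at -0.6 and 2.2; friction holds it (2 N at the knob). Gap from pad to stop is 60 + 8(1 - cos(value)) mm: the block goes in easily from 1.7 up, not below about 1.
- cam_axis (a point): Point on the cam's axis, at the height of the handle arm (62 above the bench); axes those of the fixture. The cam is a disc of 28 radius with its centre 8 off the axis.
- knob_mid (a point): Centre of the grip of the red upright knob at the end of the cam's handle, 80 from the cam's axis: a free-spinning cylinder of 24 diameter from 67 to 113 above the bench; this point lies 93 above the bench. The handle arm lies just under it.
- follower (a joint): Position of the sprung follower, m: 0 when the cam's high point has pushed it fully forward towards the nest, 0.016 when fully back. A spring keeps it on the cam.
- pad: Orange pad carried by the follower on its own spring (2 mm of give when clamped, about 9 N), 8 thick, 44 wide, reaching 92 above the bench. Its origin lies on the follower at the bench top; its front face is 50 ahead (+x) of it.
- mouse_mid (a point): Centre of a grey computer mouse, 104 by 60 by 34 high, loose. Leave alone.
- cleaner_mid (a point): Centre of a white upright bottle with blue cap, 48 diameter, 115 high, loose. Leave alone.
- scale_case_mid (a point): Centre of a flat wooden case with a glass scale, 100 by 45 by 22 high, loose. Leave alone.
- weight_cup_mid (a point): Centre of a white ceramic cup, 72 diameter, 60 high, loose. Leave alone.
- dust_brush_grip (a point): Point on the handle of a dust brush about 200 long, lying, loose. Leave alone.
- sample: The same sample block, origin at the centre of its underside.
Things that resemble listed ones, but are neither listed nor needed, are in the scene too. What is shaped like the sample but purple is not meant.

How it is judged:
On the way:
1. The sample block stands on the fixture's base plate between the rails, let go, while the cam is still swung back (more than 0.8 rad from its high point) (z of sample_mid in the frame of nest between 0.032 and 0.038 m and y of sample_mid in the frame of nest between -0.004 and 0.004 m and angle between sample_mid's own z axis and vertical below 0.06 rad and angle between the x axis of sample_mid and the x axis of fixture, either way round below 0.1 rad and x of sample_mid in the frame of nest between -0.015 and 0.005 m and contact force between the fingers and sample below 0.3 N and value of joint cam above 0.8 rad), for 0.2 s.
At the end, for the whole second after the job is handed in: The block stands at rest on the base plate, upright, lined up within 0.1 rad, within 3 mm of the nest point along x and 4 mm across; the cam is within 0.2 rad of its high point, the follower within 1.5 mm of fully forward, and the pad presses the block with over 4 N (z of sample_mid in the frame of nest between 0.032 and 0.038 m and y of sample_mid in the frame of nest between -0.004 and 0.004 m and angle between sample_mid's own z axis and vertical below 0.06 rad and angle between the x axis of sample_mid and the x axis of fixture, either way round below 0.1 rad and x of sample_mid in the frame of nest between -0.003 and 0.003 m and value of joint cam between -0.2 and 0.2 rad and value of joint follower below 0.0015 m and contact force between pad and sample above 4 N and linear speed of sample below 0.01 m/s); the robot touches nothing.
It fails at once if The sample block is tipped by more than 0.6 rad (angle between sample_mid's own z axis and vertical above 0.6 rad).
It fails at once if One of the other blocks in the rack is moved by more than 20 mm (distance of any of spare_a_mid, spare_b_mid from where it was at the start of the episode above 0.02 m).
It fails at once if The mouse, bottle, case, cup or brush is moved by more than 30 mm (distance of any of mouse_mid, cleaner_mid, scale_case_mid, weight_cup_mid, dust_brush_grip from where it was at the start of the episode above 0.03 m).
It also fails if it takes over 72 s, if anything falls off the work surface, if the arm or the gripper's body presses on something with over 40 N, if the wrist force passes 120 N, or if a joint passes its speed limit or range.

## Working session

There is one attempt and no reset: what is moved stays moved. The work goes in short steps, Python scripts to look and compute and a tool call to move; the robot and the scene stay as the last step left them, time stands still between calls to the robot, and variables do not carry over. Pictures are saved under pics/ and viewed, at most 10 in all, crops included, and the job is handed in when it is done.

Besides the shell and the picture viewer there is one more tool, called after ">>>" as name(argument=value, ...), one argument or row to a line, values as JSON. servo_tool: Moves the arm, as the interface text tells. Its arguments: {"type":"object","properties":{"series":{"type":"array"},"claw":{"type":"number"},"grip_force":{"type":"number"}},"required":["series"]}

```bash
mkdir -p pics; cat > h.py <<'E'
import numpy as np, cv2
from station import telemetry, eyes, ticket, recognise, trace
def cam(n):
    c=eyes.calibration(n); return np.array(c["mtx"],float),float(c["k1"]),cv2.Rodrigues(np.array(c["rvec"],float))[0],np.array(c["tvec"],float).ravel()
def toworld(n,uv,z):
    K,k1,R,t=cam(n); uv=np.atleast_2d(np.array(uv,float))
    d=cv2.undistortPoints(uv[:,None,:],K,np.array([k1,0,0,0.]))[:,0]
    r=np.c_[d,np.ones(len(d))]@R; C=-R.T@t
    return C+r*((z-C[2])/r[:,2])[:,None]
def px(n,P):
    K,k1,R,t=cam(n); return cv2.projectPoints(np.atleast_2d(np.array(P,float)),cv2.Rodrigues(R)[0],t,K,np.array([k1,0,0,0.]))[0][:,0]
def snap(n,f=None):
    im=eyes.grab_frame(n)
    if f: cv2.imwrite(f"pics/{f}.png",im[:,:,::-1])
    return im
E
python3 - <<'E'
from h import *
for n in("top","side"):
    snap(n,n+"0")
    for o in("sample_mid","rack","fixture","nest","cam","cam_axis","knob_mid","pad","follower"):
        print(n,o,[(np.round(d["position"],3).tolist(),round(d["conf"],2)) for d in recognise(n,o)[:4]])
    K,k,R,t=cam(n);print(-R.T@t)
s=telemetry.get_state();print(s["t"],s["eef_pos"],s["ee_rot"])
E
```

```text
top sample_mid [([0.534, 0.257, 0.078], 0.92), ([0.421, 0.25, 0.072], 0.87), ([0.649, 0.353, 0.072], 0.72), ([0.515, -0.21, 0.012], 0.29)]
top rack [([0.526, 0.24, 0.039], 0.62)]
top fixture [([0.512, -0.206, 0.011], 0.79), ([0.535, 0.31, 0.076], 0.67)]
top nest [([0.511, -0.207, 0.013], 0.95)]
top cam [([0.583, -0.194, 0.067], 0.69)]
top cam_axis [([0.515, -0.212, 0.012], 0.77)]
top knob_mid [([0.599, -0.132, 0.112], 0.66)]
top pad [([0.489, -0.206, 0.088], 0.39)]
top follower [([0.505, -0.21, 0.053], 0.59), ([0.49, -0.206, 0.09], 0.3)]
[ 4.62899464e-01 -1.53330777e-04  1.05473090e+00]
side sample_mid [([0.51, 0.265, 0.072], 0.82), ([0.626, 0.368, 0.069], 0.79)]
side rack [([0.506, 0.281, 0.035], 0.8), ([0.658, 0.089, 0.066], 0.26)]
side fixture [([0.498, -0.191, 0.013], 0.86)]
side nest [([0.494, -0.194, 0.011], 0.85)]
side cam [([0.571, -0.186, 0.067], 0.9)]
side cam_axis [([0.493, -0.196, 0.014], 0.82)]
side knob_mid [([0.6, -0.124, 0.097], 0.74)]
side pad [([0.49, -0.21, 0.061], 0.59)]
side follower [([0.488, -0.207, 0.05], 0.75)]
[0.03771567 0.42830388 0.85337123]
1.0 [ 0.20509472 -0.64305599  0.22657538] [ 3.14158718e+00 -2.05341470e-06 -2.83283123e+00]
```

View pics/top0.png

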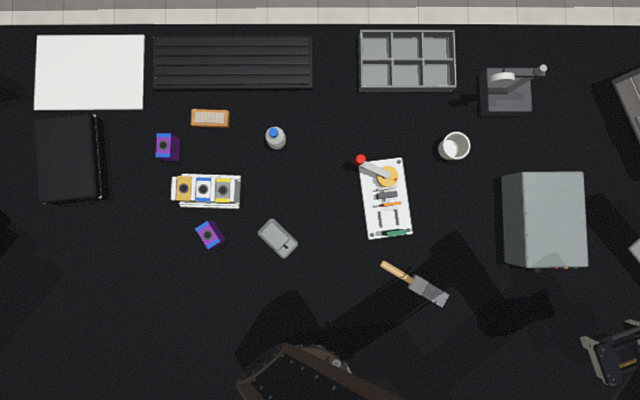

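View pics/side0.png

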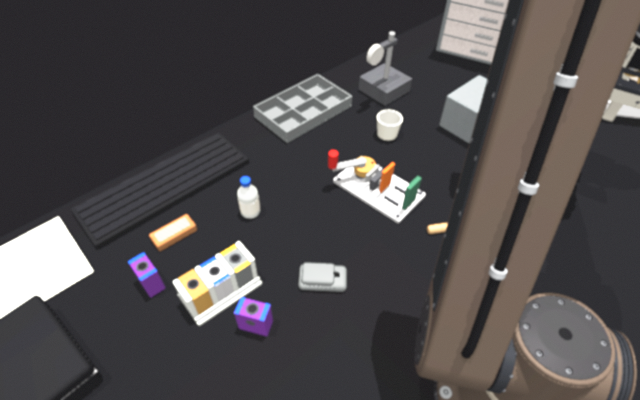

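The top view shows the blue-striped sample in the middle slot (203,188). The fixture plate is at (383,197), with the knob at (361,158), the cam at (387,177) and the stop at (396,233). The two purple decoys stand outside the rack. The side view confirms this layout. Next I enlarge the rack and fixture to measure them.

```bash
python3 - <<'E'
from h import *
im=cv2.imread("pics/top0.png")
a=cv2.resize(im[165:217,160:250],None,fx=6,fy=6,interpolation=cv2.INTER_CUBIC)
b=cv2.resize(im[148:246,345:425],None,fx=6,fy=6,interpolation=cv2.INTER_CUBIC)
cv2.imwrite("pics/crop_rack.png",a);cv2.imwrite("pics/crop_fix.png",b)
# white plate corners
g=im.min(axis=2)
for nm,(y0,y1,x0,x1),z in(("fix",(148,246,345,425),.012),("rack",(165,217,160,250),.008)):
    m=np.zeros_like(g);m[y0:y1,x0:x1]=(g[y0:y1,x0:x1]>110)*255
    m=cv2.morphologyEx(m,cv2.MORPH_CLOSE,np.ones((3,3)))
    c=max(cv2.findContours(m,0,1)[0],key=cv2.contourArea)
    w=toworld("top",c[:,0].astype(float),z)[:,:2]*1000
    r=cv2.minAreaRect(w.astype(np.float32));print(nm,r);print(np.round(cv2.boxPoints(r)))
for o in("knob_mid","cam","sample_mid","pad","follower"):
    for d in trace("top",o)[:3]:
        ys,xs=np.nonzero(d["mask"]);print(o,round(d["conf"],2),xs.mean().round(1),ys.mean().round(1),xs.min(),xs.max(),ys.min(),ys.max())
K,k,R,t=cam("top");print(K,k)
E
```

```text
fix ((512.7596435546875, -214.22535705566406), (212.9113006591797, 122.41950988769531), 6.509821891784668)
[[ 400. -165.]
 [ 414. -287.]
 [ 625. -263.]
 [ 612. -141.]]
rack ((536.7535400390625, 261.71484375), (161.699951171875, 90.97600555419922), 87.45130157470703)
[[488. 183.]
 [579. 179.]
 [586. 340.]
 [495. 345.]]
cam 0.76 379.2 171.8 356 397 155 186
sample_mid 0.94 210.8 234.3 197 224 221 248
sample_mid 0.93 167.5 146.7 156 179 133 161
sample_mid 0.77 203.6 188.8 196 211 176 201
pad 0.57 389.9 203.4 379 400 201 206
follower 0.68 387.1 197.0 376 399 186 206
[[385.02727356   0.         314.91334703]
 [  0.         385.02727356 192.59893395]
 [  0.           0.           1.        ]] -0.013184549770898505
```

View pics/crop_rack.png

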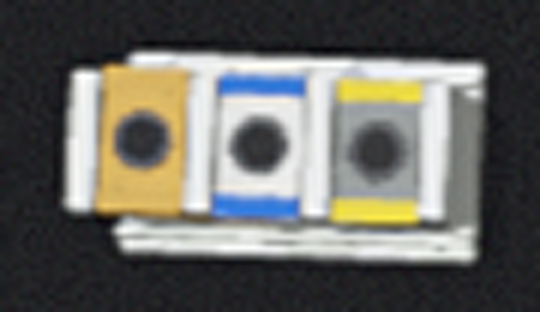

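View pics/crop_fix.png

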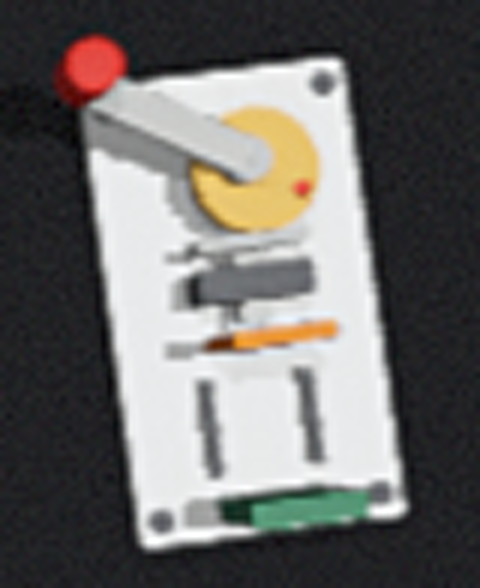

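The rack crop shows the sample's top corners at about (217,76), (306,78), (299,216) and (213,215), plus the base corners. The fixture crop shows the plate corners, stop, rails and red knob at (97,62), with the handle up and to the left, so the cam is at about 1 rad. I fit both poses from these points.

```bash
cat > fit.py <<'E'
from h import *
from scipy.optimize import least_squares
def T(p,P): 
    P=np.array(P,float); c,s=np.cos(p[2]),np.sin(p[2]); return np.c_[p[0]+c*P[:,0]-s*P[:,1],p[1]+s*P[:,0]+c*P[:,1],P[:,2]]
def fit(P,uv,p0):
    P=np.array(P)/1000; r=least_squares(lambda p:(px("top",T(p,P))-uv).ravel(),p0,loss="soft_l1"); return r.x,(px("top",T(r.x,P))-uv).round(1)
cv=lambda uv,o:np.array(uv,float)/6+np.array(o)+.5/6-.5
E
python3 - <<'E'
from fit import *
o=(345,148)
P=[(-105,60,12),(105,60,12),(105,-60,12),(86,25,92),(86,-25,92),(33,20,22),(77,20,22),(77,-20,22),(33,-20,22),(-15,25,50)]
uv=cv([(347,57),(410,517),(141,551),(370,488),(250,503),(293,367),(307,462),(219,475),(213,380),(312,260)],o)
f,r=fit(P[:-1],uv[:-1],[.51,-.21,np.pi+.12]);print("fix",f.round(4),r.tolist())
o=(160,165)
P=[(45-1,78.5,8),(44,-78.5,8),(-44,-78.5,8),(-44,78.5,8),(29,78.5,82),(-29,78.5,82)]
uv=cv([(130,50),(487,63),(475,263),(114,251),(72,68),(64,211)],o)
q,r=fit(P,uv,[.53,.25,-.05]);print("rack",q.round(4),r.tolist())
P=[(31,18,78),(31,-18,78),(-31,-18,78),(-31,18,78)]
uv=cv([(217,75),(306,77),(300,217),(212,216)],o)
b,r=fit(P,uv,[.53,.25,-.05]);print("sample",b.round(4),r.tolist())
k=toworld("top",cv([(97,62)],(345,148)),.113)[0];ax=T(f,[(-.06,0,0)])[0]
d=k-ax;print("knob",k,"axis",ax,"r",np.hypot(d[0],d[1]),"cam",(np.arctan2(d[1],d[0])-f[2]-np.pi)%(2*np.pi))
print("nest",T(f,[(.055,0,0)]),"near decoy top",toworld("top",[(210,221),(197,228),(224,235)],.07).round(3).tolist())
E
```

```text
fix [ 0.5124 -0.2145  3.2462] [[-0.7, 0.2], [-1.2, -0.2], [-0.1, -0.6], [-0.5, 0.1], [-0.2, -0.0], [1.2, 0.1], [1.0, 0.5], [1.0, 0.1], [-0.1, -0.3]]
rack [ 0.5365  0.2616 -0.0453] [[0.3, 0.7], [-1.3, 0.6], [-0.8, -0.4], [1.2, -0.4], [0.2, 0.3], [0.2, -0.6]]
sample [ 0.5364  0.2617 -0.0302] [[0.3, -0.5], [-0.3, -0.5], [-0.2, 0.6], [0.2, 0.4]]
knob [ 0.60675472 -0.13573557  0.113     ] axis [ 0.57204625 -0.20827696  0.        ] r 0.08041723267114594 cam 1.019935972396051
nest [[ 0.45767467 -0.22028282  0.        ]] near decoy top [[0.455, 0.245, 0.07], [0.438, 0.278, 0.07], [0.419, 0.209, 0.07]]
```

```bash
cat > plan.py <<'E'
from h import *
# rows to go through waypoints (x,y,z,yaw) from pose p0; shift integers in tool axes, one list of 10 per call
def plan(wps,p0=None,step=40,turn=.12,dec=0):
    if p0 is None:
        s=telemetry.get_state(); p0=[*s["eef_pos"],s["ee_rot"][2]]
    p=np.array(p0,float); rows=[]
    for w in wps:
        w=np.array(w,float); dy=(w[3]-p[3]+np.pi)%(2*np.pi)-np.pi
        n=max(1,int(np.ceil(max(np.linalg.norm(w[:3]-p[:3])*1000/step,abs(dy)/turn)))); st=p.copy()
        for i in range(1,n+1):
            g=st[:3]+(w[:3]-st[:3])*i/n; a=st[3]+dy*i/n; d=(g-p[:3])*1000; c,s=np.cos(p[3]),np.sin(p[3])
            m=np.round([c*d[0]+s*d[1],s*d[0]-c*d[1],-d[2]],dec); u=round(-(a-p[3]),3)
            rows.append([*m.tolist(),u]); p=p+np.array([(c*m[0]+s*m[1])/1000,(s*m[0]-c*m[1])/1000,-m[2]/1000,-u])
    while len(rows)%10: rows.append([0,0,0,0])
    f=lambda r:"["+",".join(f"{v:g}" for v in r)+"]"
    for i in range(0,len(rows),10): print("[["+",".join(map(f,rows[i:i+10]))+"]]")
    print("end",p.round(4))
E
python3 - <<'E'
from plan import *
Y=-1.467
plan([(.29,-.34,.23,-2.4),(.607,-.136,.19,Y),(.607,-.136,.13,Y)])
E
```

```text
[[[-22,33,-0,-0.054],[-23,32,-1,-0.054],[-25,30,-0,-0.054],[-27,29,-1,-0.054],[-28,27,-0,-0.054],[-29,26,-1,-0.055],[-31,24,-0,-0.054],[-33,23,-0,-0.054],[-37,-6,4,-0.093],[-36,-10,4,-0.094]]]
[[[-36,-13,4,-0.093],[-34,-17,4,-0.093],[-32,-19,4,-0.093],[-30,-23,4,-0.094],[-28,-25,4,-0.093],[-26,-27,4,-0.093],[-23,-30,4,-0.093],[-20,-32,4,-0.094],[0,-0,30,0],[0,-0,30,0]]]
end [ 0.6069 -0.1358  0.1295 -1.4668]
```

>>> servo_tool(
  series=[
    [[-22, 33, 0, -0.054], [-23, 32, -1, -0.054], [-25, 30, 0, -0.054], [-27, 29, -1, -0.054], [-28, 27, 0, -0.054], [-29, 26, -1, -0.055], [-31, 24, 0, -0.054], [-33, 23, 0, -0.054], [-37, -6, 4, -0.093], [-36, -10, 4, -0.094]],
  ],
  claw=-1,
  grip_force=20,
)

```text
t: 2.08
eef_pos: [0.3536, -0.2975, 0.2229]
ee_rot: [-3.138, 0.001, -2.208]
force: [1.1, -0.9, 0.0]
width: 0.0877
gripper_force: 0.0
```

>>> servo_tool(
  series=[
    [[-36, -13, 4, -0.093], [-34, -17, 4, -0.093], [-32, -19, 4, -0.093], [-30, -23, 4, -0.094], [-28, -25, 4, -0.093], [-26, -27, 4, -0.093], [-23, -30, 4, -0.093], [-20, -32, 4, -0.094], [0, 0, 30, 0], [0, 0, 30, 0]],
  ],
)

```text
t: 2.92
eef_pos: [0.6098, -0.1343, 0.1296]
ee_rot: [-3.138, -0.0, -1.464]
force: [-1.3, -0.8, -1.0]
width: 0.0877
gripper_force: 0.0
```

```bash
python3 - <<'E'
from plan import *
s=telemetry.get_state();print(s["t"],s["eef_pos"],s["ee_rot"],s["force"],s["q"])
Y=-1.467
plan([(.607,-.136,.077,Y)],step=20)
E
```

```text
2.9167 [ 0.60980805 -0.13426139  0.12959626] [-3.13807339e+00 -3.33140844e-04 -1.46382462e+00] [-1.27656066 -0.80508994 -1.0293574 ] [ 9.56903677e-02  3.50364646e-01 -2.35342472e-01  3.52931785e-04
 -9.81566438e-01  1.10863067e-02]
[[[0,1,18,0.001],[1,1,17,0.001],[0,1,18,0.001],[0,0,0,0],[0,0,0,0],[0,0,0,0],[0,0,0,0],[0,0,0,0],[0,0,0,0],[0,0,0,0]]]
end [ 0.6069 -0.1356  0.0766 -1.4668]
```

>>> servo_tool(
  series=[
    [[0, 0, 13, 0], [0, 0, 13, 0], [0, 0, 13, 0], [0, 0, 13, 0], [0, 0, 0, 0], [0, 0, 0, 0], [0, 0, 0, 0], [0, 0, 0, 0], [0, 0, 0, 0], [0, 0, 0, 0]],
  ],
)

```text
t: 3.75
eef_pos: [0.6074, -0.1358, 0.0784]
ee_rot: [-3.14, -0.0, -1.467]
force: [0.7, 0.7, 0.1]
width: 0.0877
gripper_force: 0.0
```

>>> servo_tool(
  series=[
    [[0, 0, 0, 0], [0, 0, 0, 0], [0, 0, 0, 0], [0, 0, 0, 0], [0, 0, 0, 0], [0, 0, 0, 0], [0, 0, 0, 0], [0, 0, 0, 0], [0, 0, 0, 0], [0, 0, 0, 0]],
  ],
  claw=1,
  grip_force=15,
)

```text
t: 4.58
eef_pos: [0.6066, -0.1359, 0.0775]
ee_rot: [3.141, 0.0, -1.467]
force: [-3.9, 0.2, 2.0]
width: 0.0266
gripper_force: 2.0
```

```bash
python3 - <<'E'
from plan import *
s=telemetry.get_state();e=s["eef_pos"];print(s["t"],e,s["ee_rot"],s["force"],s["width"])
ax=np.array([.57205,-.2083]);Y=-1.467
d=e[:2]-ax; print(np.hypot(*d),np.arctan2(d[1],d[0])-.1046)
z=e[2];wp=[(*(ax+.08*np.array([np.cos(a+.1046),np.sin(a+.1046)])),z,s["ee_rot"][2]) for a in np.linspace(1.02,1.9,10)[1:]]
plan(wp,p0=[.607,-.136,z,s["ee_rot"][2]],step=60)
E
```

```text
4.5833 [ 0.60661965 -0.13586947  0.077484  ] [ 3.14091757e+00  4.70257741e-05 -1.46687417e+00] [-3.92228918  0.23055863  1.991159  ] 0.026567950994245224
0.08025734837783538 1.0208892094253754
[[[-4,7,-0,-0],[-3,7,-0,-0],[-2,8,-0,-0],[-2,8,-0,-0],[-1,7,-0,-0],[0,8,-0,-0],[1,8,-0,-0],[1,8,-0,-0],[3,7,-0,-0],[0,0,0,0]]]
end [ 0.5386 -0.1361  0.0775 -1.4669]
```

>>> servo_tool(
  series=[
    [[0, 0, 0, 0], [-4, 7, 0, 0], [-3, 7, 0, 0], [-2, 8, 0, 0], [-2, 8, 0, 0], [-1, 7, 0, 0], [0, 8, 0, 0], [1, 8, 0, 0], [1, 8, 0, 0], [3, 7, 0, 0]],
  ],
)

```text
t: 5.42
eef_pos: [0.5378, -0.1354, 0.0775]
ee_rot: [-3.141, 0.001, -1.467]
force: [0.8, 5.4, 0.1]
width: 0.0235
gripper_force: 15.0
```

>>> servo_tool(
  series=[
    [[0, 0, 0, 0], [0, 0, 0, 0], [0, 0, 0, 0], [0, 0, 0, 0], [0, 0, 0, 0], [0, 0, 0, 0], [0, 0, 0, 0], [0, 0, 0, 0], [0, 0, 0, 0], [0, 0, 0, 0]],
  ],
  claw=-0.2,
)

```text
t: 6.25
eef_pos: [0.5386, -0.1359, 0.0775]
ee_rot: [3.142, -0.0, -1.467]
force: [0.4, 0.6, 0.1]
width: 0.0528
gripper_force: 0.0
```

```bash
python3 - <<'E'
from plan import *
s=telemetry.get_state();e=s["eef_pos"];print(s["t"],e,s["ee_rot"],s["force"],s["width"],s["q"])
# to above sample; closing along rack x: tool y || (1,-.03) -> yaw = -pi/2-.035
bx,by=.5364,.2617;Y=-np.pi/2-.038
plan([(e[0],e[1],.19,-1.467),(bx,by,.19,Y),(bx,by,.13,Y)])
plan([(bx,by,.037,Y)],p0=(bx,by,.13,Y))
for n in ("cleaner_mid","mouse_mid"):
    print(n,[(np.round(d["position"],3).tolist(),round(d["conf"],2)) for d in recognise("top",n)[:2]])
E
```

```text
6.25 [ 0.53860391 -0.13591455  0.07751729] [ 3.14151871e+00 -5.64882733e-06 -1.46678480e+00] [0.41387843 0.57421086 0.07086632] 0.05284237516991778 [ 1.05357794e-01  3.08339886e-01 -4.43025318e-01  7.59333847e-06
 -8.19505075e-01 -1.35144809e-03]
[[[0,-0,-37,0],[0,-0,-38,0],[0,-0,-37,0],[-40,-4,-0,0.014],[-39,-3,-0,0.014],[-40,-3,-0,0.015],[-40,-2,-0,0.014],[-39,-2,-0,0.014],[-40,-1,-0,0.014],[-40,-1,-0,0.014]]]
[[[-40,0,-0,0.015],[-39,1,-0,0.014],[-40,1,-0,0.014],[-0,0,30,0],[-0,0,30,0],[0,0,0,0],[0,0,0,0],[0,0,0,0],[0,0,0,0],[0,0,0,0]]]
end [ 0.5367  0.2617  0.1295 -1.6088]
[[[-0,0,31,-0],[-0,0,31,-0],[-0,0,31,-0],[0,0,0,0],[0,0,0,0],[0,0,0,0],[0,0,0,0],[0,0,0,0],[0,0,0,0],[0,0,0,0]]]
end [ 0.5364  0.2617  0.037  -1.6088]
cleaner_mid [([0.666, 0.081, 0.078], 0.82)]
mouse_mid [([0.407, 0.081, 0.032], 0.9), ([0.512, -0.206, 0.015], 0.41)]
```

>>> servo_tool(
  series=[
    [[0, 0, -37, 0], [0, 0, -38, 0], [0, 0, -37, 0], [-40, -4, 0, 0.014], [-39, -3, 0, 0.014], [-40, -3, 0, 0.015], [-40, -2, 0, 0.014], [-39, -2, 0, 0.014], [-40, -1, 0, 0.014], [-40, -1, 0, 0.014]],
  ],
  claw=-0.75,
)

```text
t: 7.18
eef_pos: [0.537, 0.1445, 0.1899]
ee_rot: [-3.141, 0.0, -1.566]
force: [1.5, -0.6, 0.3]
width: 0.0767
gripper_force: 0.0
```

>>> servo_tool(
  series=[
    [[-40, 0, 0, 0.015], [-39, 1, 0, 0.014], [-40, 1, 0, 0.014], [0, 0, 30, 0], [0, 0, 30, 0], [0, 0, 0, 0], [0, 0, 0, 0], [0, 0, 0, 0], [0, 0, 0, 0], [0, 0, 0, 0]],
  ],
)

```text
t: 8.02
eef_pos: [0.5376, 0.2618, 0.1315]
ee_rot: [-3.139, 0.002, -1.609]
force: [0.6, -0.0, 0.3]
width: 0.0765
gripper_force: 0.0
```

```bash
python3 - <<'E'
from plan import *
s=telemetry.get_state();print(s["t"],s["eef_pos"],s["ee_rot"],s["width"])
snap("side","side1"); im=snap("top","top1")
bx,by=.5364,.2617;Y=-np.pi/2-.038
plan([(bx,by,.037,Y)],step=24)
# knob check
hsv=cv2.cvtColor(im,cv2.COLOR_RGB2HSV);m=((hsv[...,0]<6)|(hsv[...,0]>174))&(hsv[...,1]>170)&(hsv[...,2]>90);m[:, :340]=0;m[:,430:]=0
n,l,st,c=cv2.connectedComponentsWithStats(m.astype(np.uint8));print(st[1:].tolist(),c[1:].round(1).tolist())
a=cv2.resize(im[110:260,140:420,::-1],None,fx=2.8,fy=2.8,interpolation=cv2.INTER_CUBIC);cv2.imwrite("pics/c1.png",a)
E
```

```text
8.0167 [0.53762539 0.26184166 0.13153855] [-3.13929216e+00  1.97435545e-03 -1.60929468e+00] 0.07648083671292821
[[[0,0,24,-0],[0,0,23,-0],[0,1,24,-0],[0,-0,23,-0],[0,0,0,0],[0,0,0,0],[0,0,0,0],[0,0,0,0],[0,0,0,0],[0,0,0,0]]]
end [ 0.5363  0.2618  0.037  -1.6093]
[[394, 169, 2, 2, 4], [355, 182, 10, 10, 71]] [[394.5, 169.5], [359.5, 186.4]]
```

View pics/c1.png

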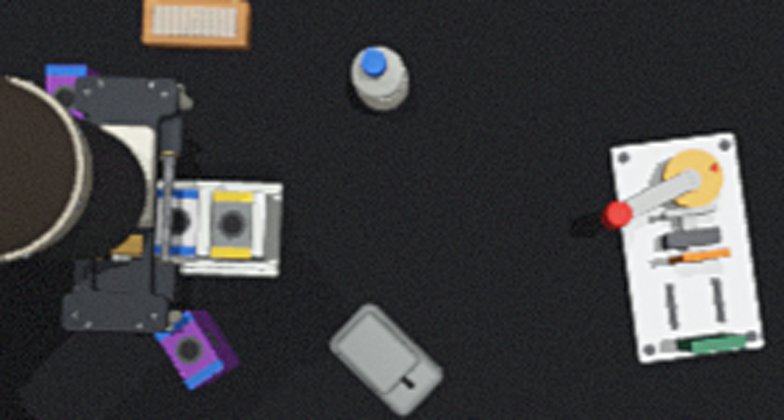

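The crop shows the cam swung back to about 1.9 rad, with the knob at (617,214). The gripper is over the sample, and the near decoy is clear of the fingers. Next I go down and grip.

>>> servo_tool(
  series=[
    [[0, 0, 24, 0], [0, 0, 23, 0], [0, 0, 23, 0], [0, 0, 23, 0], [0, 0, 0, 0], [0, 0, 0, 0], [0, 0, 0, 0], [0, 0, 0, 0], [0, 0, 0, 0], [0, 0, 0, 0]],
  ],
)

```text
t: 8.95
eef_pos: [0.5372, 0.2621, 0.0379]
ee_rot: [-3.14, 0.001, -1.609]
force: [-0.6, 0.2, -0.1]
width: 0.0767
gripper_force: 0.0
```

>>> servo_tool(
  series=[
    [[0, 0, 0, 0], [0, 0, 0, 0], [0, 0, 0, 0], [0, 0, 0, 0], [0, 0, 0, 0], [0, 0, 0, 0], [0, 0, 0, 0], [0, 0, 0, 0], [0, 0, 0, 0], [0, 0, 0, 0]],
  ],
  claw=1,
  grip_force=30,
)

```text
t: 9.78
eef_pos: [0.5362, 0.2615, 0.0367]
ee_rot: [3.141, -0.0, -1.609]
force: [-4.7, -0.8, 6.6]
width: 0.0623
gripper_force: 30.0
```

```bash
python3 - <<'E'
from plan import *
p=(.5362,.2615,.0367,-1.609)
plan([(.5362,.2615,.15,-1.609)],p0=p,step=23)
plan([(.53,-.03,.15,-1.466),(.53,-.03,.06,-1.466)],p0=(.5362,.2615,.15,-1.609),step=36)
plan([(.53,-.03,.0298,-1.466)],p0=(.53,-.03,.06,-1.466),step=10)
E
```

```text
[[[-0,0,-23,-0],[-0,0,-22,-0],[-0,0,-23,-0],[-0,0,-23,-0],[-0,0,-22,-0],[0,0,0,0],[0,0,0,0],[0,0,0,0],[0,0,0,0],[0,0,0,0]]]
end [ 0.5362  0.2615  0.1497 -1.609 ]
[[[32,-1,-0,-0.016],[33,0,-0,-0.016],[32,1,-0,-0.016],[33,1,-0,-0.016],[32,1,-0,-0.015],[32,2,-0,-0.016],[33,3,-0,-0.016],[32,3,-0,-0.016],[32,4,-0,-0.016],[-0,-0,30,-0]]]
[[[-0,-0,30,-0],[-0,-0,30,-0],[0,0,0,0],[0,0,0,0],[0,0,0,0],[0,0,0,0],[0,0,0,0],[0,0,0,0],[0,0,0,0],[0,0,0,0]]]
end [ 0.5296 -0.0301  0.06   -1.466 ]
[[[0,-0,8,-0],[0,-0,7,-0],[0,-0,8,-0],[0,-0,7,-0],[0,0,0,0],[0,0,0,0],[0,0,0,0],[0,0,0,0],[0,0,0,0],[0,0,0,0]]]
end [ 0.53  -0.03   0.03  -1.466]
```

>>> servo_tool(
  series=[
    [[0, 0, -10, 0], [0, 0, -20, 0], [0, 0, -20, 0], [0, 0, -20, 0], [0, 0, -20, 0], [0, 0, -20, 0], [0, 0, -3, 0], [0, 0, 0, 0], [0, 0, 0, 0], [0, 0, 0, 0]],
  ],
)

```text
t: 10.62
eef_pos: [0.5357, 0.261, 0.1477]
ee_rot: [3.139, -0.002, -1.609]
force: [-0.1, 0.4, -5.9]
width: 0.0619
gripper_force: 30.0
```

>>> servo_tool(
  series=[
    [[32, -1, 0, -0.016], [33, 0, 0, -0.016], [32, 1, 0, -0.016], [33, 1, 0, -0.016], [32, 1, 0, -0.015], [32, 2, 0, -0.016], [33, 3, 0, -0.016], [32, 3, 0, -0.016], [32, 4, 0, -0.016], [0, 0, 0, 0]],
  ],
)

```text
t: 11.45
eef_pos: [0.5281, -0.0344, 0.1479]
ee_rot: [3.138, -0.001, -1.468]
force: [0.7, 1.9, -4.8]
width: 0.0616
gripper_force: 30.0
```

>>> servo_tool(
  series=[
    [[0, 0, 20, 0], [0, 0, 20, 0], [0, 0, 20, 0], [0, 0, 20, 0], [0, 0, 15, 0], [0, 0, 10, 0], [0, 0, 8, 0], [0, 0, 4, 0], [0, 0, 0, 0], [0, 0, 0, 0]],
  ],
)

```text
t: 12.28
eef_pos: [0.5304, -0.0298, 0.0329]
ee_rot: [-3.141, -0.0, -1.466]
force: [-0.7, -0.1, -5.0]
width: 0.0614
gripper_force: 30.0
```

```bash
python3 - <<'E'
from plan import *
s=telemetry.get_state();print(s["t"],s["eef_pos"],s["ee_rot"],s["width"],s["force"])
E
```

```text
12.2833 [ 0.53044315 -0.02984011  0.03286982] [-3.14117941e+00 -7.80105193e-05 -1.46555354e+00] 0.06144464541776234 [-0.6825129  -0.07854592 -4.9683605 ]
```

>>> servo_tool(
  series=[
    [[0, 0, 1, 0], [0, 0, 1, 0], [0, 0, 1, 0], [0, 0, 0, 0], [0, 0, 0, 0], [0, 0, 0, 0], [0, 0, 0, 0], [0, 0, 0, 0], [0, 0, 0, 0], [0, 0, 0, 0]],
  ],
)

```text
t: 13.12
eef_pos: [0.5301, -0.0299, 0.0296]
ee_rot: [3.142, 0.0, -1.466]
force: [0.5, -0.4, -4.8]
width: 0.0619
gripper_force: 30.0
```

>>> servo_tool(
  series=[
    [[0, 0, 1, 0], [0, 0, 1, 0], [0, 0, 0, 0], [0, 0, 0, 0], [0, 0, 0, 0], [0, 0, 0, 0], [0, 0, 0, 0], [0, 0, 0, 0], [0, 0, 0, 0], [0, 0, 0, 0]],
  ],
)

```text
t: 13.95
eef_pos: [0.5302, -0.0299, 0.0287]
ee_rot: [-3.141, -0.0, -1.465]
force: [-4.0, 2.1, 10.0]
width: 0.0617
gripper_force: 30.0
```

>>> servo_tool(
  series=[
    [[0, 0, 0, 0], [0, 0, 0, 0], [0, 0, 0, 0], [0, 0, 0, 0], [0, 0, 0, 0], [0, 0, 0, 0], [0, 0, -20, 0], [0, 0, -20, 0], [0, 0, -20, 0], [0, 0, -20, 0]],
  ],
  claw=-0.9,
)

```text
t: 14.78
eef_pos: [0.5299, -0.03, 0.1083]
ee_rot: [3.141, -0.0, -1.466]
force: [0.9, 0.0, -0.2]
width: 0.0835
gripper_force: 0.0
```

>>> servo_tool(
  series=[
    [[0, 0, 0, 0.112], [0, 0, 0, 0.112], [0, 0, 0, 0.112], [0, 0, 0, 0.112], [0, 0, 0, 0.112], [0, 0, 0, 0.112], [0, 0, 0, 0.112], [0, 0, 0, 0.112], [0, 0, 0, 0.112], [0, 0, 0, 0.112]],
  ],
)

```text
t: 15.62
eef_pos: [0.53, -0.0299, 0.1075]
ee_rot: [3.142, -0.0, -2.591]
force: [0.2, 0.0, -0.1]
width: 0.0835
gripper_force: 0.0
```

>>> servo_tool(
  series=[
    [[0, 0, 0, 0.112], [0, 0, 0, 0.112], [0, 0, 0, 0.112], [0, 0, 0, 0.112], [0, 0, 0, 0], [0, 0, 0, 0], [0, 0, 0, 0], [0, 0, 0, 0], [0, 0, 0, 0], [0, 0, 0, 0]],
  ],
  claw=-0.4,
)

```text
t: 16.45
eef_pos: [0.5301, -0.0299, 0.1076]
ee_rot: [-3.142, -0.0, -3.033]
force: [-0.5, -1.0, -0.2]
width: 0.0612
gripper_force: 0.0
```

```bash
python3 - <<'E'
from plan import *
s=telemetry.get_state();print(s["t"],s["eef_pos"],s["ee_rot"],s["width"],s["force"])
im=snap("side","side2")
for n in("top","side"):
    if n=="top":snap(n)
    print(n,[(np.round(d["position"],3).tolist(),round(d["conf"],2)) for d in recognise(n,"sample_mid")[:5]])
cv2.imwrite("pics/c2.png",cv2.resize(im[60:340,120:520,::-1],None,fx=2,fy=2))
plan([(.5302,-.0299,.031,-3.037)],step=17)
E
```

```text
16.45 [ 0.53005432 -0.02993376  0.10756322] [-3.14158334e+00 -2.03582119e-05 -3.03274965e+00] 0.061185480339474324 [-0.51357849 -1.01501932 -0.18759713]
top [([0.645, 0.356, 0.072], 0.63), ([0.405, 0.076, 0.031], 0.39)]
side [([0.411, 0.256, 0.074], 0.96), ([0.627, 0.37, 0.069], 0.93), ([0.515, -0.018, 0.046], 0.88)]
[[[-0,0,15,0.001],[-0,0,16,0],[-0,0,15,0.001],[-0,0,15,0.001],[-0,0,16,0.001],[0,0,0,0],[0,0,0,0],[0,0,0,0],[0,0,0,0],[0,0,0,0]]]
end [ 0.5301 -0.0299  0.0306 -3.0374]
```

View pics/c2.png

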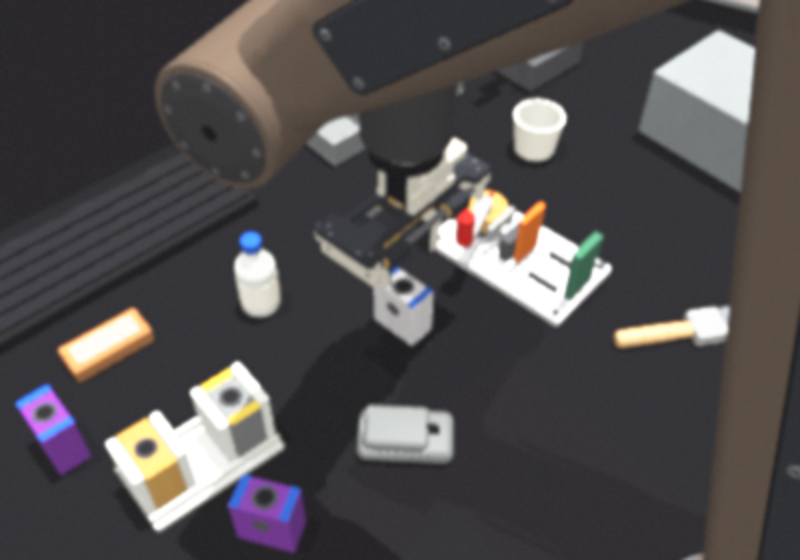

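The side view shows the sample upright on the bench. At grasp height, though, the gripper body would reach y = -0.126 and clip the knob. I turn back, regrip across 62 and move the block 50 mm to the left first.

>>> servo_tool(
  series=[
    [[0, 0, 0, -0.12], [0, 0, 0, -0.12], [0, 0, 0, -0.12], [0, 0, 0, -0.12], [0, 0, 0, -0.12], [0, 0, 0, -0.12], [0, 0, 0, -0.12], [0, 0, 0, -0.12], [0, 0, 0, -0.12], [0, 0, 0, -0.12]],
  ],
  claw=-0.8,
)

```text
t: 17.48
eef_pos: [0.5301, -0.0299, 0.1076]
ee_rot: [-3.142, 0.0, -1.828]
force: [0.6, -0.0, 0.5]
width: 0.0787
gripper_force: 0.0
```

>>> servo_tool(
  series=[
    [[0, 0, 0, -0.12], [0, 0, 0, -0.12], [0, 0, 0, -0.12], [0, 0, 0, -0.008], [0, 0, 0, 0], [0, 0, 20, 0], [0, 0, 20, 0], [0, 0, 20, 0], [0, 0, 16, 0], [0, 0, 0, 0]],
  ],
)

```text
t: 18.32
eef_pos: [0.5279, -0.0304, 0.0286]
ee_rot: [3.136, -0.001, -1.47]
force: [-0.8, -0.8, -0.8]
width: 0.079
gripper_force: 0.0
```

>>> servo_tool(
  series=[
    [[0, 0, 0, 0], [0, 0, 0, 0], [0, 0, 0, 0], [0, 0, 0, 0], [0, 0, 0, 0], [0, 0, 0, 0], [0, 0, 0, 0], [0, 0, 0, 0], [0, 0, 0, 0], [0, 0, 0, 0]],
  ],
  claw=1,
)

```text
t: 19.15
eef_pos: [0.5307, -0.0298, 0.0327]
ee_rot: [-3.14, 0.0, -1.466]
force: [-1.0, 0.9, 7.4]
width: 0.0615
gripper_force: 30.0
```

>>> servo_tool(
  series=[
    [[0, 0, -5, 0], [0, 0, -5, 0], [-10, 0, 0, 0], [-20, 0, 0, 0], [-20, 0, 0, 0], [0, 0, 0, 0], [0, 0, 0, 0], [0, 0, 4, 0], [0, 0, 4, 0], [0, 0, 0, 0]],
  ],
)

```text
t: 19.98
eef_pos: [0.5245, 0.0193, 0.0328]
ee_rot: [3.141, -0.0, -1.466]
force: [1.0, -0.4, -5.0]
width: 0.0619
gripper_force: 30.0
```

>>> servo_tool(
  series=[
    [[0, 0, 1, 0], [0, 0, 1, 0], [0, 0, 0, 0], [0, 0, 0, 0], [0, 0, 0, 0], [0, 0, 0, 0], [0, 0, 0, 0], [0, 0, 0, 0], [0, 0, 0, 0], [0, 0, 0, 0]],
  ],
)

```text
t: 20.82
eef_pos: [0.5245, 0.0192, 0.0327]
ee_rot: [3.141, -0.0, -1.466]
force: [-6.7, 1.2, 10.9]
width: 0.0616
gripper_force: 30.0
```

>>> servo_tool(
  series=[
    [[0, 0, 0, 0], [0, 0, 0, 0], [0, 0, 0, 0], [0, 0, 0, 0], [0, 0, 0, 0], [0, 0, 0, 0], [0, 0, -20, 0], [0, 0, -20, 0], [0, 0, -20, 0], [0, 0, -20, 0]],
  ],
  claw=-0.9,
)

```text
t: 21.65
eef_pos: [0.5247, 0.0198, 0.1123]
ee_rot: [3.141, -0.0, -1.466]
force: [0.9, 0.7, -0.3]
width: 0.0834
gripper_force: 0.0
```

>>> servo_tool(
  series=[
    [[0, 0, 0, 0.12], [0, 0, 0, 0.12], [0, 0, 0, 0.12], [0, 0, 0, 0.12], [0, 0, 0, 0.12], [0, 0, 0, 0.12], [0, 0, 0, 0.12], [0, 0, 0, 0.12], [0, 0, 0, 0.12], [0, 0, 0, 0.12]],
  ],
  claw=-0.4,
)

```text
t: 22.48
eef_pos: [0.5248, 0.0198, 0.1115]
ee_rot: [3.142, -0.0, -2.672]
force: [0.5, -0.1, 0.6]
width: 0.0614
gripper_force: 0.0
```

>>> servo_tool(
  series=[
    [[0, 0, 0, 0.12], [0, 0, 0, 0.12], [0, 0, 0, 0.12], [0, 0, 0, 0.011], [0, 0, 0, 0], [0, 0, 20, 0], [0, 0, 20, 0], [0, 0, 20, 0], [0, 0, 18, 0], [0, 0, 0, 0]],
  ],
)

```text
t: 23.32
eef_pos: [0.5226, 0.0191, 0.0305]
ee_rot: [-3.141, -0.005, -3.034]
force: [0.5, -0.7, -0.8]
width: 0.061
gripper_force: 0.0
```

>>> servo_tool(
  series=[
    [[0, 0, 0, 0], [0, 0, 0, 0], [0, 0, 0, 0], [0, 0, 0, 0], [0, 0, 0, 0], [0, 0, 0, 0], [0, 0, 0, 0], [0, 0, 0, 0], [0, 0, 0, 0], [0, 0, 0, 0]],
  ],
  claw=1,
)

```text
t: 24.15
eef_pos: [0.5255, 0.02, 0.0346]
ee_rot: [3.141, 0.002, -3.036]
force: [-0.6, -0.6, 6.8]
width: 0.0359
gripper_force: 30.0
```

```bash
cat > icp.py <<'E'
from fit import *
from scipy.ndimage import map_coordinates
# edges: (camera image, A, B) fixture mm; snaps to strongest gradient within +-w px
def refine(edges,p0,w=3,it=8):
    p=np.array(p0,float)
    for k in range(it):
        D=[]
        for cam_,g,A,B in edges:
            s=np.linspace(.08,.92,40)[:,None];P=(np.array(A)*(1-s)+np.array(B)*s)/1000
            uv=px(cam_,T(p,P));d=uv[-1]-uv[0];nn=np.array([-d[1],d[0]])/np.linalg.norm(d)
            o=np.arange(-w,w+.01,.25);q=uv[:,None]+o[None,:,None]*nn
            pr=map_coordinates(g,[q[...,1],q[...,0]],order=1,mode="nearest");gr=np.abs(np.gradient(pr,axis=1));i=gr.argmax(1)
            ok=(gr.max(1)>5)&(i>0)&(i<len(o)-1)
            D.append((cam_,P[ok],uv[ok]+o[i[ok],None]*nn,nn))
        r=least_squares(lambda p:np.concatenate([((px(c,T(p,P))-t)@n) for c,P,t,n in D]),p,loss="soft_l1",f_scale=.3);p=r.x
    for (c,P,t,n) in D: e=(px(c,T(p,P))-t)@n;print(c,len(e),np.median(e).round(2),end="; ")
    print(p.round(4));return p
E
python3 - <<'E'
from icp import *
g={n:cv2.GaussianBlur(cv2.imread(f"pics/{f}.png",0).astype(float),(0,0),.7) for n,f in(("top","top1"),("side","side0"))}
top=[("top",g["top"],a,b) for a,b in [((-105,60,12),(105,60,12)),((105,60,12),(105,-60,12)),((-105,60,12),(-105,-60,12))]]
rail=[("top",g["top"],(33,-20,22),(77,-20,22))]
side=[("side",g["side"],a,b) for a,b in [((-105,60,12),(105,60,12)),((-105,60,12),(-105,-60,12))]]
p0=[.5124,-.2145,3.2462]
for e in(top,top+rail,top+side,top+rail+side): p=refine(e,p0)
for e in(side+[("side",g["side"],(105,60,12),(105,-60,12))],): refine(e,p0)
print(T(p,[(.055,0,0),(.06,.0,0)]))
s=telemetry.get_state();print(s["t"],s["eef_pos"],s["ee_rot"])
E
```

```text
top 40 0.01; top 40 0.02; top 40 0.02; [ 0.5126 -0.2155  3.2581]
top 40 0.24; top 40 0.01; top 40 -0.0; top 21 -0.49; [ 0.5126 -0.2149  3.2505]
top 40 -0.01; top 40 0.24; top 40 -0.01; side 29 0.24; side 27 -0.26; [ 0.5128 -0.2158  3.2558]
top 40 0.01; top 40 0.24; top 40 -0.0; top 25 -0.48; side 29 0.51; side 27 -0.24; [ 0.5127 -0.2152  3.248 ]
side 30 -0.01; side 25 -1.49; side 40 0.26; [ 0.5088 -0.2181  3.2383]
[[ 0.45805402 -0.22107171  0.        ]
 [ 0.45308233 -0.22160299  0.        ]]
24.15 [0.52550788 0.0199929  0.03462259] [ 3.14130782e+00  1.72832331e-03 -3.03629263e+00]
```

>>> servo_tool(
  series=[
    [[0, 0, -20, 0], [0, 0, -20, 0], [0, 0, -20, 0], [0, 0, -20, 0], [0, 0, -20, 0], [0, 0, -20, 0], [0, 0, -5, 0], [0, 0, 0, 0], [0, 0, 0, 0], [0, 0, 0, 0]],
  ],
)

```text
t: 24.98
eef_pos: [0.5236, 0.0196, 0.1568]
ee_rot: [-3.141, -0.003, -3.037]
force: [0.2, 0.4, -4.6]
width: 0.0354
gripper_force: 30.0
```

```bash
python3 - <<'E'
from plan import *
plan([(.462,-.2207,.1565,-3.034)],p0=(.5248,.0197,.1565,-3.037),step=36)
E
```

```text
[[[13,-33,-0,-0],[12,-33,-0,-0.001],[13,-34,-0,-0],[12,-33,-0,-0.001],[13,-33,-0,-0],[12,-33,-0,-0.001],[13,-33,-0,-0],[0,0,0,0],[0,0,0,0],[0,0,0,0]]]
end [ 0.4618 -0.2203  0.1565 -3.034 ]
```

>>> servo_tool(
  series=[
    [[13, -33, 0, 0], [12, -33, 0, -0.001], [13, -34, 0, 0], [12, -33, 0, -0.001], [13, -33, 0, 0], [12, -33, 0, -0.001], [13, -33, 0, 0], [0, 0, 10, 0], [0, 0, 10, 0], [0, 0, 0, 0]],
  ],
)

```text
t: 25.82
eef_pos: [0.4596, -0.2199, 0.1352]
ee_rot: [3.14, -0.005, -3.036]
force: [-2.6, -0.3, -5.5]
width: 0.0358
gripper_force: 30.0
```

```bash
python3 - <<'E'
from fit import *
s=telemetry.get_state();e=s["eef_pos"];print(s["t"],e,s["ee_rot"],s["force"])
im=snap("side","side3");u=px("side",[(e[0],e[1],.1)])[0].astype(int);print(u)
# overlay expected block bottom/top edges
c=im[u[1]-55:u[1]+55,u[0]-70:u[0]+70,::-1];k=5.5
big=cv2.resize(c,None,fx=k,fy=k,interpolation=cv2.INTER_CUBIC)
h=.0342;p=[e[0],e[1],s["ee_rot"][2]]
for z in(e[2]-h,e[2]-h+.07):
    q=px("side",T(p,[(x,y,z) for x,y in((.031,.018),(.031,-.018),(-.031,-.018),(-.031,.018))]))-(u-[70,55])
    cv2.polylines(big,[np.int32((q+.5)*k)],True,(0,255,0),1)
f=[.5127,-.2152,3.25]
for P in([(86,-25,92),(86,25,92)],[(33,-20,22),(77,-20,22)],[(33,20,22),(77,20,22)],[(105,-60,12),(105,60,12),(-105,60,12)]):
    q=px("side",T(f,np.array(P)/1000))-(u-[70,55]);cv2.polylines(big,[np.int32((q+.5)*k)],False,(0,0,255),1)
cv2.imwrite("pics/c3.png",big)
E
```

```text
25.8167 [ 0.45964648 -0.21989129  0.13521483] [ 3.13959325 -0.00514417 -3.03572217] [-2.61773377 -0.25853951 -5.49140492]
[399 171]
```

View pics/c3.png

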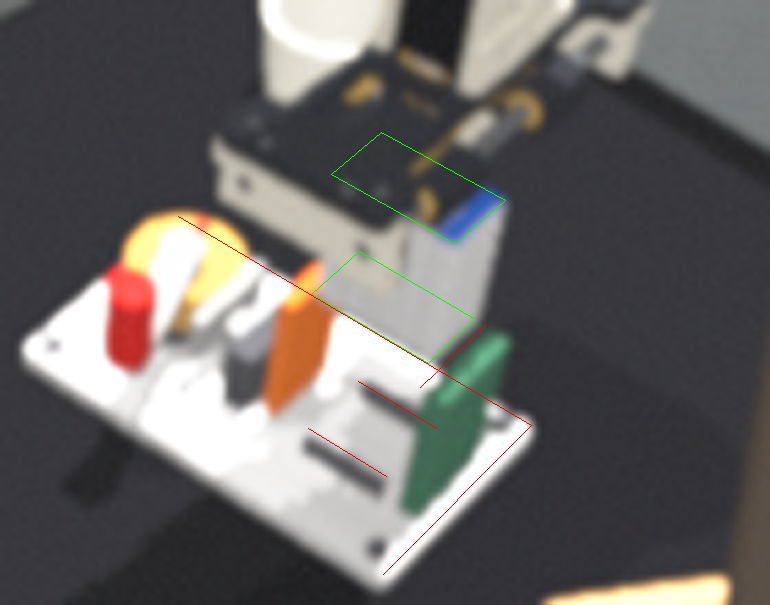

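The overlay shows the block projection (green) matching the held block. The modelled stop and rails (red) fall within about 1 px of the real ones, so I lower it in steps and watch the force.

>>> servo_tool(
  series=[
    [[0, -0.7, 10, 0], [0, 0, 15, 0], [0, 0, 15, 0], [0, 0, 15, 0], [0, 0, 10, 0], [0, 0, 8, 0], [0, 0, 0, 0], [0, 0, 0, 0], [0, 0, 0, 0], [0, 0, 0, 0]],
  ],
)

```text
t: 26.7
eef_pos: [0.4627, -0.221, 0.0664]
ee_rot: [-3.141, 0.002, -3.034]
force: [0.2, 0.6, -5.2]
width: 0.036
gripper_force: 30.0
```

>>> servo_tool(
  series=[
    [[0, 0, 2, 0], [0, 0, 2, 0], [0, 0, 2, 0], [0, 0, 1, 0], [0, 0, 1, 0], [0, 0, 0, 0], [0, 0, 0, 0], [0, 0, 0, 0], [0, 0, 0, 0], [0, 0, 0, 0]],
  ],
)

```text
t: 27.53
eef_pos: [0.462, -0.2209, 0.0576]
ee_rot: [-3.142, 0.0, -3.034]
force: [-0.3, 0.8, -4.0]
width: 0.0357
gripper_force: 30.0
```

>>> servo_tool(
  series=[
    [[0, 0, 1, 0], [0, 0, 1, 0], [0, 0, 1, 0], [0, 0, 1, 0], [0, 0, 1, 0], [0, 0, 0, 0], [0, 0, 0, 0], [0, 0, 0, 0], [0, 0, 0, 0], [0, 0, 0, 0]],
  ],
)

```text
t: 28.37
eef_pos: [0.462, -0.2209, 0.0526]
ee_rot: [-3.142, 0.0, -3.034]
force: [0.2, -0.3, -5.3]
width: 0.0359
gripper_force: 30.0
```

>>> servo_tool(
  series=[
    [[0, 0, 1, 0], [0, 0, 1, 0], [0, 0, 1, 0], [0, 0, 1, 0], [0, 0, 1, 0], [0, 0, 0, 0], [0, 0, 0, 0], [0, 0, 0, 0], [0, 0, 0, 0], [0, 0, 0, 0]],
  ],
)

```text
t: 29.2
eef_pos: [0.462, -0.2209, 0.0476]
ee_rot: [-3.142, 0.0, -3.034]
force: [-0.4, 0.7, -4.9]
width: 0.0358
gripper_force: 30.0
```

>>> servo_tool(
  series=[
    [[0, 0, 1, 0], [0, 0, 0.5, 0], [0, 0, 0, 0], [0, 0, 0, 0], [0, 0, 0, 0], [0, 0, 0, 0], [0, 0, 0, 0], [0, 0, 0, 0], [0, 0, 0, 0], [0, 0, 0, 0]],
  ],
)

```text
t: 30.03
eef_pos: [0.4621, -0.221, 0.0466]
ee_rot: [-3.141, 0.0, -3.034]
force: [-2.2, 2.2, 6.2]
width: 0.036
gripper_force: 30.0
```

>>> servo_tool(
  series=[
    [[0, 0, 0, 0], [0, 0, 0, 0], [0, 0, 0, 0], [0, 0, 0, 0], [0, 0, 0, 0], [0, 0, 0, 0], [0, 0, 0, 0], [0, 0, 0, 0], [0, 0, -15, 0], [0, 0, -30, 0]],
  ],
  claw=-0.3,
)

```text
t: 30.87
eef_pos: [0.4595, -0.2205, 0.0885]
ee_rot: [3.14, -0.006, -3.034]
force: [0.5, 0.1, -0.7]
width: 0.0568
gripper_force: 0.0
```

>>> servo_tool(
  series=[
    [[0, 0, -40, 0], [0, 0, -40, 0], [0, 0, 0, 0], [0, 0, 0, 0], [0, 0, 0, 0], [0, 0, 0, 0], [0, 0, 0, 0], [0, 0, 0, 0], [0, 0, 0, 0], [0, 0, 0, 0]],
  ],
)

```text
t: 31.7
eef_pos: [0.4618, -0.2209, 0.1705]
ee_rot: [3.141, -0.001, -3.034]
force: [-0.9, -0.1, -0.1]
width: 0.0572
gripper_force: 0.0
```

```bash
python3 - <<'E'
from plan import *
s=telemetry.get_state();e=s["eef_pos"];print(s["t"],e,s["ee_rot"],s["q"],s["width"])
im=snap("side","side4");cv2.imwrite("pics/c4.png",cv2.resize(im[110:260,310:470,::-1],None,fx=3.7,fy=3.7,interpolation=cv2.INTER_CUBIC))
# go to knob with closing direction ~45deg: yaw between
for Y in (-1.467,-2.25):
    plan([(.5386,-.1359,.17,Y),(.5386,-.1359,.077,Y)],p0=[.462,-.221,e[2],-3.034])
E
```

```text
31.7 [ 0.46178123 -0.22088345  0.17049515] [ 3.14138114e+00 -1.09950722e-03 -3.03378687e+00] [-6.21168887e-02  1.37088403e-01 -4.22803885e-01 -2.65788683e-05
 -1.01202348e+00 -1.40085967e+00] 0.057214384164843826
[[[-6,5,0,-0.112],[-7,5,0,-0.112],[-7,4,0,-0.112],[-8,3,0,-0.112],[-7,3,0,-0.112],[-8,1,0,-0.112],[-9,0,0,-0.111],[-8,0,0,-0.112],[-8,-1,0,-0.112],[-8,-3,0,-0.112]]]
[[[-7,-3,0,-0.112],[-8,-4,0,-0.112],[-6,-4,0,-0.112],[-6,-6,0,-0.112],[-0,0,31,0],[-0,0,31,0],[-0,0,31,0],[0,0,0,0],[0,0,0,0],[0,0,0,0]]]
end [ 0.5389 -0.1363  0.0775 -1.467 ]
[[[-12,11,0,-0.112],[-14,9,0,-0.112],[-14,8,0,-0.112],[-15,7,0,-0.112],[-16,4,0,-0.112],[-16,3,0,-0.112],[-16,1,0,-0.112],[-0,-0,31,0],[-0,-0,31,0],[-0,-0,31,0]]]
end [ 0.5385 -0.136   0.0775 -2.25  ]
```

View pics/c4.png

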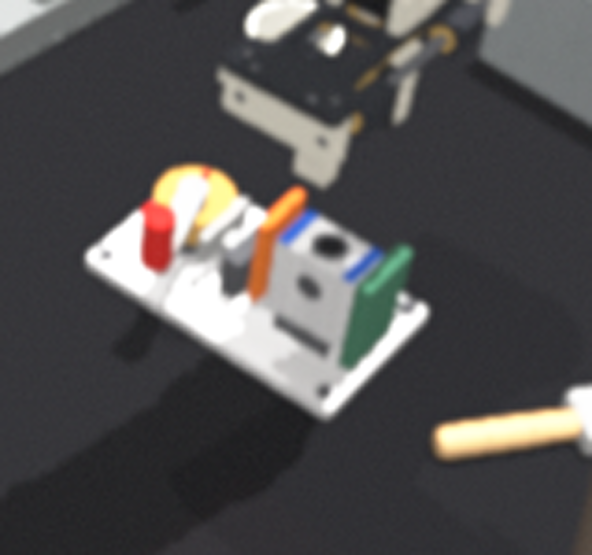

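The side crop shows the sample upright between the rails and clear of the gripper, with the cam still swung back. Next I grip the knob.

>>> servo_tool(
  series=[
    [[-12, 11, 0, -0.112], [-14, 9, 0, -0.112], [-14, 8, 0, -0.112], [-15, 7, 0, -0.112], [-16, 4, 0, -0.112], [-16, 3, 0, -0.112], [-16, 1, 0, -0.112], [0, 0, 0, 0], [0, 0, 0, 0], [0, 0, 0, 0]],
  ],
)

```text
t: 32.58
eef_pos: [0.5381, -0.136, 0.1708]
ee_rot: [3.141, -0.0, -2.251]
force: [0.4, 0.1, 0.4]
width: 0.0568
gripper_force: 0.0
```

>>> servo_tool(
  series=[
    [[0, 0, 15, 0], [0, 0, 20, 0], [0, 0, 20, 0], [0, 0, 20, 0], [0, 0, 17, 0], [0, 0, 0, 0], [0, 0, 0, 0], [0, 0, 0, 0], [0, 0, 0, 0], [0, 0, 0, 0]],
  ],
)

```text
t: 33.42
eef_pos: [0.5392, -0.136, 0.0803]
ee_rot: [-3.14, 0.001, -2.25]
force: [-0.3, -0.1, 0.1]
width: 0.0569
gripper_force: 0.0
```

>>> servo_tool(
  series=[
    [[0, 0, 0, 0], [0, 0, 0, 0], [0, 0, 0, 0], [0, 0, 0, 0], [0, 0, 0, 0], [0, 0, 0, 0], [0, 0, 0, 0], [0, 0, 0, 0], [0, 0, 0, 0], [0, 0, 0, 0]],
  ],
  claw=1,
  grip_force=15,
)

```text
t: 34.25
eef_pos: [0.5374, -0.1354, 0.079]
ee_rot: [3.14, -0.001, -2.25]
force: [-3.2, 4.7, 5.1]
width: 0.0233
gripper_force: 15.0
```

```bash
python3 - <<'E'
from plan import *
s=telemetry.get_state();e=s["eef_pos"];Y=s["ee_rot"][2];print(s["t"],e,Y,s["force"],s["width"])
ax=np.array([.5723,-.2087]);d=e[:2]-ax;a0=np.arctan2(d[1],d[0]);print(np.hypot(*d),a0-.1084)
wp=[(*(ax+.08*np.array([np.cos(a),np.sin(a)])),e[2],Y) for a in np.linspace(a0,.1084-.03,21)[1:]]
plan(wp,p0=[*e,Y],step=60)
E
```

```text
34.25 [ 0.53739008 -0.13536392  0.07896784] -2.2499364337294154 [-3.22845772  4.74351543  5.12556927] 0.023348581735208224
0.08122120401135872 1.9066818834773436
[[[-6,-5,-0,-0],[-7,-4,-0,-0],[-6,-5,-0,-0],[-5,-6,-0,-0],[-5,-6,-0,-0],[-4,-6,-0,-0],[-4,-7,-0,-0],[-3,-7,-0,-0],[-2,-7,-0,-0],[-2,-8,-0,-0]]]
[[[-1,-8,-0,-0],[0,-7,-0,-0],[1,-8,-0,-0],[1,-8,-0,-0],[2,-7,-0,-0],[3,-7,-0,-0],[4,-7,-0,-0],[4,-7,-0,-0],[5,-6,-0,-0],[5,-5,-0,-0]]]
end [ 0.6519 -0.2021  0.079  -2.2499]
```

>>> servo_tool(
  series=[
    [[-6, -5, 0, 0], [-7, -4, 0, 0], [-6, -5, 0, 0], [-5, -6, 0, 0], [-5, -6, 0, 0], [-4, -6, 0, 0], [-4, -7, 0, 0], [-3, -7, 0, 0], [-2, -7, 0, 0], [-2, -8, 0, 0]],
  ],
)

```text
t: 35.08
eef_pos: [0.6125, -0.1402, 0.0789]
ee_rot: [3.139, -0.002, -2.25]
force: [-6.8, -0.5, 5.0]
width: 0.0237
gripper_force: 15.0
```

>>> servo_tool(
  series=[
    [[-1, -8, 0, 0], [0, -7, 0, 0], [1, -8, 0, 0], [1, -8, 0, 0], [2, -7, 0, 0], [3, -7, 0, 0], [4, -7, 0, 0], [4, -7, 0, 0], [5, -6, 0, 0], [5, -5, 0, 0]],
  ],
)

```text
t: 35.92
eef_pos: [0.6503, -0.2027, 0.0787]
ee_rot: [3.137, -0.003, -2.25]
force: [-10.2, 5.6, 8.7]
width: 0.0232
gripper_force: 15.0
```

>>> servo_tool(
  series=[
    [[0, 0, 0, 0], [0, 0, 0, 0], [0, 0, 0, 0], [0, 0, 0, 0], [0, 0, 0, 0], [0, 0, 0, 0], [0, 0, 0, 0], [0, 0, 0, 0], [0, 0, 0, 0], [0, 0, 0, 0]],
  ],
)

```text
t: 36.75
eef_pos: [0.6503, -0.2037, 0.0788]
ee_rot: [3.138, -0.004, -2.251]
force: [-8.3, -2.0, 6.3]
width: 0.0236
gripper_force: 15.0
```

>>> servo_tool(
  series=[
    [[0, 0, 0, 0], [0, 0, 0, 0], [0, 0, 0, 0], [0, 0, 0, 0], [0, 0, 0, 0], [0, 0, 0, 0], [0, 0, -10, 0], [0, 0, -20, 0], [0, 0, -20, 0], [0, 0, -20, 0]],
  ],
  claw=-0.3,
)

```text
t: 37.58
eef_pos: [0.653, -0.2026, 0.1505]
ee_rot: [-3.141, -0.0, -2.25]
force: [-0.0, -0.0, 0.1]
width: 0.0573
gripper_force: 0.0
```

>>> servo_tool(
  series=[
    [[0, 0, -40, 0], [0, 0, -20, 0], [-30, 0, 0, 0], [-30, 0, 0, 0], [-30, 0, 0, 0], [-30, 0, 0, 0], [0, 0, 0, 0], [0, 0, 0, 0], [0, 0, 0, 0], [0, 0, 0, 0]],
  ],
)

```text
t: 38.42
eef_pos: [0.7279, -0.1098, 0.2096]
ee_rot: [-3.141, 0.0, -2.25]
force: [-0.6, 0.1, 0.7]
width: 0.0569
gripper_force: 0.0
```

```bash
python3 - <<'E'
from fit import *
s=telemetry.get_state();print(s["t"],s["eef_pos"],s["force"])
a=snap("side");b=snap("top")
c=np.hstack([cv2.resize(a[110:260,310:460],(400,400),interpolation=cv2.INTER_CUBIC),cv2.resize(b[145:245,335:435],(400,400),interpolation=cv2.INTER_CUBIC)])
cv2.imwrite("pics/c5.png",c[...,::-1])
E
```

```text
38.4167 [ 0.72793582 -0.10981617  0.20959128] [-0.62462585  0.10517596  0.68255781]
```

View pics/c5.png

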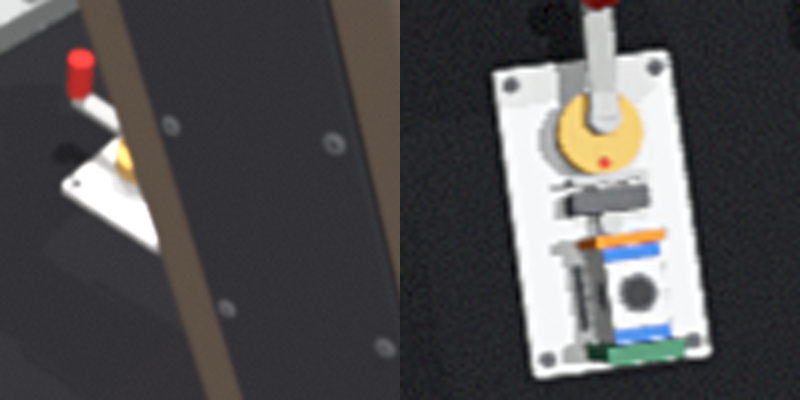

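The top crop shows the block clamped between the orange pad and the green stop. The red mark at (604,162) faces the follower. I check the cam angle numerically before handing in.

```bash
python3 - <<'E'
from fit import *
b=snap("top")
h=cv2.cvtColor(b,cv2.COLOR_RGB2HSV);m=((h[...,0]<6)|(h[...,0]>174))&(h[...,1]>150)&(h[...,2]>60);m[:,:340]=0;m[:,430:]=0
n,l,st,c=cv2.connectedComponentsWithStats(m.astype(np.uint8));ax=np.array([.5723,-.2087])
for i in range(1,n):
    w=toworld("top",[c[i]],.113 if st[i,4]>30 else .062)[0][:2]-ax; print(st[i].tolist(),np.hypot(*w).round(4),np.arctan2(w[1],w[0])-.1084)
f=[.5127,-.2152,3.25]
for d in trace("top","sample_mid"):
    ys,xs=np.nonzero(d["mask"])
    if 370<xs.mean()<420: print(d["conf"],toworld("top",[(xs.mean(),ys.mean())],.08),T(f,[(.055,0,0)]))
s=telemetry.get_state();print(s["t"])
E
```

```text
[380, 135, 13, 12, 117] 0.0779 0.005411591240890384
[385, 185, 2, 2, 3] 0.0301 2.9656006006483016
0.84 [[ 0.45879403 -0.21452752  0.08      ]] [[ 0.45802287 -0.22115073  0.        ]]
38.6167
```

```bash
python3 -c "
from station import ticket
print(ticket.job_done())"
```

```text
the job is handed in; nothing more can be done
None
```

I handed the job in at about 38.6 s: the blue-striped sample stands clamped between the orange pad and the green stop, with the cam about 0.04 rad or less from its high point. No verdict came back, and I didn't measure the pad's force on the block.

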